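Release the eccentric lock and load the carton

ROBOT

A 6-joint arm with a two-finger parallel gripper is mounted at the origin on the work surface. World frame = base frame: x ahead of the robot, y to its left, z up, the work surface at z = 0. Lengths are in mm, angles in rad, forces in N, time in s.
With the tool pointing down it reaches from about 275 to 1000 mm from the base axis. Payload 8.4 kg.
Tool frame: the origin (TCP) lies at the very end of the fingers, on their centre line; the grasp point (between the pads) lies 19 mm behind it; z points along the fingers, y is the direction in which the jaws open and shut (so a half turn about z gives the same grasp; the last joint's range is limited). The gripper opens to 85 mm and grips with 20 to 120 N. Pads are 22 mm wide; open, the fingers measure 114 mm over their backs; the gripper's body (76 mm by 85 mm) begins 54 mm behind the grasp point. The pads swing forward as they close: fully open they stand 13 mm farther back than shut.
Start: joints at [1.307, 0.353, 1.633, -0, 1.155, -0.002], TCP at [161.761, 603.706, 231.281] pointing down, gripper open.
Joint ranges: [-2.63, 2.63], [-0.92, 2.1], [0.06, 2.66], [-1.3, 4.44], [0, 2.69], [-3.02, 3.02]. Speed limits (rad/s): [2.22, 2.22, 2.79, 3.14, 3.14, 3.14].

INTERFACE

Orientations are given as [roll, pitch, yaw] about the fixed x, y, z axes, in that order (R = Rz(yaw) Ry(pitch) Rx(roll)).
In Python, from rig import sense, grab_frame, sign_off, masks_of gives the robot as it stands. The module is installed in compiled form; this text tells all that it offers.
- The arm moves only by the shell command python3 -m inch 'ROWS' [FORCE]. ROWS is JSON, a list of rows, each an object of numbers: "gripper": the finger opening in m, from 0 to 0.0854; "tx", "ty", "tz": the shift along the tool's x, y, z in m; "spin": the turn about the tool's z in degrees. In form: [{"gripper": .., "tx": .., "ty": .., "tz": .., "spin": ..}, ...]. A call has exactly 8 rows; each row shifts and turns the commanded pose from where the row before left it, along the tool's axes as they then stand; what a row does not reach is not made up. A row lasts 1/10 s, in which the tool goes at most 50 mm and 8.59 degrees, less where a joint would pass 70% of its speed; a pose out of reach is approached as far as the arm can. A call is refused whole if a number of a shift passes 0.05 or a number of a turn 8.59, either way. A call with a gripper value outside its range is refused whole. The fingers move at their own pace and stop on an object; FORCE is the grip in N (left out, the last holds). Time passes only in rows, so rows that do not move let the fingers close, or fill a call up. It gives the time, the measured TCP pose, the force and the opening at its end, in the units of the state.
- sense(): the state, without advancing time (a new reading comes with each control period).
- grab_frame(name): name is "scene" or "side" or "wrist"; returns a dict with "pixels" (420x560x3 uint8, red, green, blue), "K" (3x3 intrinsics, pixels), "extrinsics" (4x4, takes a point from camera to world coordinates). Camera axes: x right, y down, z forward; pixel columns grow to the right and rows downward; lengths in mm; the calibration is good to about 2 mm. A picture is of the moment at which its call begins. There is no depth.
- sign_off(): hands the job in, once; it reports no verdict.
Trained networks look in the newest picture that a camera, given by its name, has taken for a name from the list of things; names that differ only in an ending like _2 or _b are one class to them, and where a whole thing is asked for, a point or a joint stands for the part that bears it (a point fixed in the world has none). Each returns a list of dicts, best first, with "conf" (0 to 1); they miss things now and then, are a little off and sometimes report something else, mostly with a low value. They report only what shows in the picture. A call takes as long as a camera call. They do not tell look-alikes from the thing itself.
- masks_of(camera, target): "pixels" (420x560 bool, what is visible of it) and "centre" ([row, column] in pixels, amid what is visible of it).
The state is a dict: "clock": time; "qpos": joint angles; "qvel": joint speeds; "joint_efforts": joint torques, N m; "eef_pos": TCP position; "tcp_rot": TCP orientation; "contact_force": force on the tool from outside, world axes, zero at the start; "wrist_torque": the same for the moment, N m; "opening": opening from 0.0 (shut) to 1.0 (fully open).
Only numpy, scipy, OpenCV 4.12 (cv2) and the standard library are available. Lean on these libraries where they do the work, as an engineer would, in place of code of your own. Each camera call takes 0.05 s, during which the arm holds its last target.

TASK

Load the carton on the packing jig: with the fingertips, swing the lever of the eccentric lock all the way round to its forward stop, so that the cam's low point faces the slide, and only then push the slide forward by its black pad until it stops and all three blister packs are wholly inside the carton. Push only: do not touch or lift the packs, leave the carton seated in its nest, leave the lever at its forward stop, and do not disturb the other things on the bench.

Things in the scene. Friction and masses are not known exactly. Their poses are not given: they have to be found in the camera images.
- jig: Hand carton-loading jig fixed to the bench, base plate 315 x 160 x 9 mm. x = forward (the slide's travel, towards the carton), y left, z up. Origin on the bench, on the channel's centre line. In mm: base x -165 to 150, y -114 to 46; channel x -160 to 20, 51 wide, floor 13 and sides 34 high; cam pivot at (-68, -70); carton x 24 to 129. Above 55 mm height only push pad and lever grip stand up.
- lock_cam (a joint): Cam angle (rad), counter-clockwise from above; steel disc of 48 mm, 12 mm off-centre on an upright pivot, lever on top. 0: lever points back and 15 deg outwards, high side blocks the slide's roller (slide moves only 20 mm). 2.88: forward stop, lever along the jig's +x, low point to the slide, slide free (roller passes above 1.7). Starts at 0 to 0.45, stays where left, takes 1 to 2 N at the grip.
- cam_pivot (a point): The cam's fixed upright pivot axis, at the top of the disc, 31 mm above the bench.
- lever_grip (a point): The lever's grip: upright black cylinder 16 mm in diameter, 65 mm from the pivot axis, 39 to 84 mm above the bench; the point lies on its axis 62 mm above the bench. It swings from behind the pivot round the outside (the jig's -y side) to in front of it. The flat lever arm below is 16 mm wide, top at 38 mm.
- pusher (a joint): Travel of the slide (m), 0 (back) to 0.115 (fully home, at its stop), along the jig's +x. Starts between 0 and 0.005. Takes about 2 to 4 N to push, stays where it is left.
- push_pad (a point): Centre of the rear face (towards the jig's -x) of the slide's upright black push pad: 14 mm thick, 44 wide, 36 to 88 mm above the bench, this point at 62 mm. It moves with the slide. A steel bracket with the roller reaches over the channel's right side to y = -52 mm, 19 to 41 mm ahead of this face, top at 41 mm. Behind the pad nothing stands above 34 mm.
- pack_1: Lowest blister pack, 90 x 48 x 6 mm (silver foil sheet with 2 x 5 brown capsules on top), lying flat in the jig's channel, long side along the jig's x axis; origin at the centre of its underside. It lies on the channel floor 13 mm above the bench, ahead of the slide's pusher face.
- pack_2: Middle blister pack, 90 x 48 x 6 mm (silver foil sheet with 2 x 5 brown capsules on top), lying flat in the jig's channel, long side along the jig's x axis; origin at the centre of its underside. 
- pack_3: Top blister pack, 90 x 48 x 6 mm (silver foil sheet with 2 x 5 brown capsules on top), lying flat in the jig's channel, long side along the jig's x axis; origin at the centre of its underside. 
- carton: Open folding carton (loose), yellow and white, outer 105 (along x) x 57 x 30 mm, walls 1.6 mm, lying in the jig's nest with its open end towards the packs (the carton's -x end) and its flaps folded out (tuck flap above the top, to 52 mm above the bench). Origin at the centre of its underside; axes like the jig's.
- carton_nest (a point): Point on the nest's floor where the carton's origin belongs, 9 mm above the bench.
- full_carton: Bystander: closed, filled carton, 105 x 57 x 30 mm, lying loose on the bench to the left of the jig; origin at the centre of its underside. Leave alone.
- spare_pack: Bystander: loose blister pack, 90 x 48 x 6 mm, on the bench to the left of the jig; origin at the centre of its underside. Leave alone.
- tape_roll: Bystander: roll of packing tape lying flat, 100 mm in diameter, 24 mm high, on the bench to the right of the jig's front part; origin at the centre of its underside. Leave alone.
Not all that is in view belongs to the job. Leave any blue look-alike of the carton alone.

How it is judged:
By the outcome, as a careful person would: the job done as asked, in the order asked, and still so for the second after the job is handed in, with the robot touching nothing.
It also fails if it takes over 54 s, if anything falls off the work surface, if the arm or the gripper's body presses on something with over 40 N, if the wrist force passes 120 N, or if a joint passes its speed limit or range.

## Working session

There is one attempt and no reset: what is moved stays moved. The work goes in short steps, Python scripts to look and compute and a shell command to move; the robot and the scene stay as the last step left them, time stands still between calls to the robot, and variables do not carry over. Pictures are saved under pics/ and viewed, and the job is handed in when it is done.

```bash
mkdir -p pics
python3 - <<'E'
from rig import *
import cv2,numpy as np
s=sense();print({k:np.round(v,3).tolist() for k,v in s.items()})
for n in["scene","side","wrist"]:
    f=grab_frame(n);cv2.imwrite(f"pics/{n}0.png",f["pixels"][:,:,::-1]);print(n,f["K"].tolist(),np.round(f["extrinsics"],3).tolist())
E
```

```text
{'clock': 0.0, 'qpos': [1.307, 0.354, 1.634, 0.0, 1.155, -0.002], 'qvel': [0.001, -0.001, 0.0, -0.001, 0.002, -0.001], 'joint_efforts': [0.0, -60.527, -34.206, 0.0, 0.01, 0.0], 'eef_pos': [161.638, 603.235, 230.547], 'tcp_rot': [-3.14, -0.0, 2.88], 'contact_force': [-0.094, 0.198, -0.908], 'wrist_torque': [0.02, -0.015, 0.058], 'opening': 0.997}
scene [[422.72774963202886, 0.0, 281.52046334886205], [0.0, 422.72774963202886, 213.3952327383235], [0.0, 0.0, 1.0]] [[0.796, 0.511, -0.324, 931.955], [0.605, -0.676, 0.42, -370.873], [-0.004, -0.53, -0.848, 854.767], [0.0, 0.0, 0.0, 1.0]]
side [[487.42234038933174, 0.0, 279.08008406549715], [0.0, 487.42234038933174, 208.86221852364778], [0.0, 0.0, 1.0]] [[-0.996, -0.065, 0.067, 562.3], [-0.093, 0.601, -0.794, 846.522], [0.011, -0.796, -0.605, 689.012], [0.0, 0.0, 0.0, 1.0]]
wrist [[376.03676394046664, 0.0, 284.2677787239453], [0.0, 376.03676394046664, 207.0474340934882], [0.0, 0.0, 1.0]] [[0.259, 0.912, 0.318, 79.518], [0.966, -0.244, -0.086, 625.363], [-0.001, 0.33, -0.944, 374.054], [0.0, 0.0, 0.0, 1.0]]
```

View pics/scene0.png

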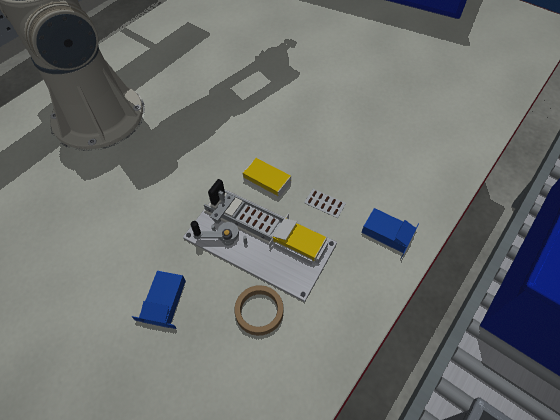

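View pics/side0.png

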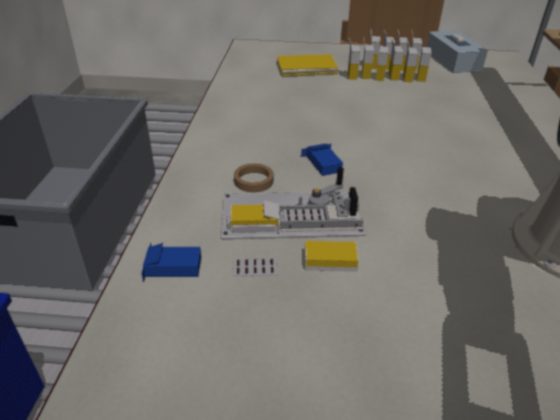

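View pics/wrist0.png

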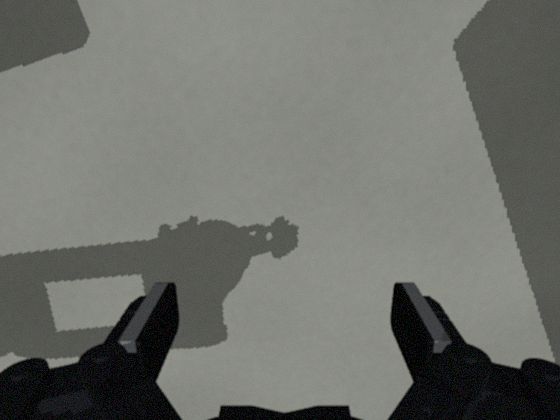

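The scene view shows the jig at about (260,243), with its pad at (215,190) and its grip at (196,228). Two blue look-alikes sit at (390,228) and (160,298), and the yellow full carton at (267,175). I'll enlarge the jig in both views.

Run:
```python
import cv2
a=cv2.imread("pics/scene0.png")[165:310,170:350];cv2.imwrite("pics/sc_c.png",cv2.resize(a,None,fx=4.4,fy=4.1,interpolation=cv2.INTER_CUBIC))
a=cv2.imread("pics/side0.png")[160:245,215:370];cv2.imwrite("pics/sd_c.png",cv2.resize(a,None,fx=5,fy=5,interpolation=cv2.INTER_CUBIC))
```

```text
(no output)
```

View pics/sc_c.png

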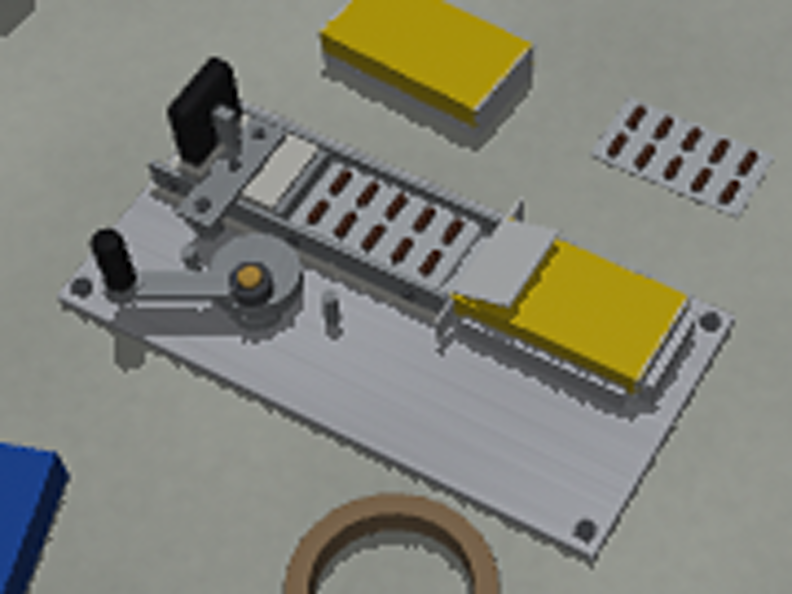

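View pics/sd_c.png

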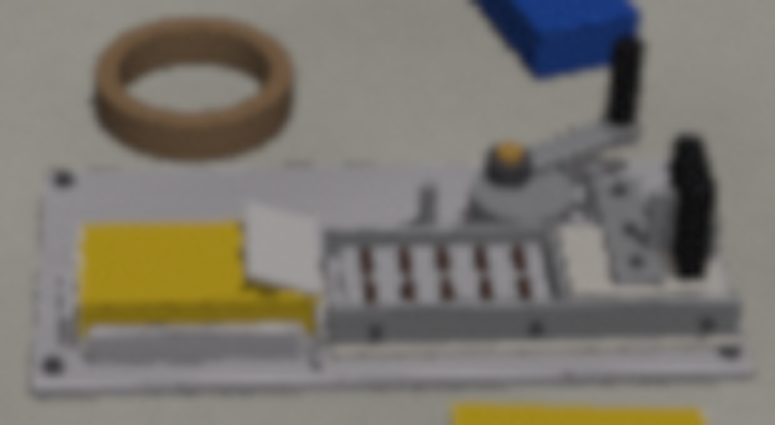

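```bash
cat > h.py <<'E'
import numpy as np
C={"scene":(np.array([[422.728,0,281.52],[0,422.728,213.395],[0,0,1]]),np.array([[0.796,0.511,-0.324,931.955],[0.605,-0.676,0.42,-370.873],[-0.004,-0.53,-0.848,854.767],[0,0,0,1]])),
"side":(np.array([[487.422,0,279.08],[0,487.422,208.862],[0,0,1]]),np.array([[-0.996,-0.065,0.067,562.3],[-0.093,0.601,-0.794,846.522],[0.011,-0.796,-0.605,689.012],[0,0,0,1]]))}
def proj(c,p):
    K,E=C[c];q=K@(E[:3,:3].T@(np.asarray(p,float)-E[:3,3]));return q[:2]/q[2]
def ray(c,uv,z):
    K,E=C[c];d=E[:3,:3]@np.linalg.solve(K,[uv[0],uv[1],1]);o=E[:3,3];return o+d*(z-o[2])/d[2]
def S(u,v):return (170+u/4.4,165+v/4.1)
def D(u,v):return (215+u/5,160+v/5)
def w(P,p):
    x,y,t=P;c,s=np.cos(t),np.sin(t);return np.array([x+c*p[0]-s*p[1],y+s*p[0]+c*p[1],p[2]])
E
python3 - <<'E'
from h import *
from scipy.optimize import least_squares
o=[("scene",S(62,296),(-165,-114,9)),("scene",S(592,555),(150,-114,9)),("scene",S(735,318),(150,46,9)),("scene",S(690,295),(129,28.5,39)),("scene",S(636,384),(129,-28.5,39)),
("side",D(32,388),(150,46,9)),("side",D(755,372),(-165,46,9)),("side",D(48,170),(150,-114,9)),("side",D(82,226),(129,-28.5,39)),("side",D(80,303),(129,28.5,39))]
f=lambda P:np.concatenate([(ray(c,u,p[2])-w(P,p))[:2] for c,u,p in o])
g=[ray(c,u,p[2])[:2] for c,u,p in o]
r=least_squares(f,[500,200,0]);P=r.x
print(P,np.round(r.fun.reshape(-1,2),1).tolist())
def inv(q):
    c,s=np.cos(P[2]),np.sin(P[2]);d=q[:2]-P[:2];return np.round([c*d[0]+s*d[1],-s*d[0]+c*d[1]],1)
for c,u,z in[("scene",S(103,237),84),("scene",S(121,285),39),("side",D(627,42),84),("side",D(621,122),39),("scene",S(250,275),48)]:
    q=ray(c,u,z);print(c,z,np.round(q[:2],1),inv(q))
for c,u,z in[("scene",S(170,103),88),("scene",S(213,58),88),("scene",S(238,73),88),("scene",S(240,105),88),("side",D(688,140),88)]:
    print("pad",c,inv(ray(c,u,z)))
for n,p in dict(pivot=(-68,-70,31),pad=(-150,0,62)).items(): print(n,w(P,p))
E
```

```text
[ 6.11743488e+02 -6.88846258e-01  1.39841074e-01] [[6.0, -0.4], [0.7, -0.9], [2.1, -3.9], [1.1, -0.9], [1.8, -4.0], [-3.1, 2.5], [0.1, 2.9], [-3.2, 2.1], [-2.5, 2.4], [-3.0, 0.2]]
scene 84 [ 502.6 -120.7] [-124.8 -103.6]
scene 39 [ 505.5 -122.5] [-122.1 -105.8]
side 84 [ 502.8 -116.5] [-124.1  -99.5]
side 39 [ 501.7 -117.1] [-125.2  -99.9]
scene 48 [557.3 -82. ] [-65.2 -72.9]
pad scene [-142.6  -19.8]
pad scene [-140.5   16. ]
pad scene [-123.7   13.7]
pad scene [-111.    -3.7]
pad side [-137.7  -14. ]
pivot [554.16429454 -79.48374798  31.        ]
pad [463.20776341 -21.59670759  62.        ]
```

```bash
python3 -m inch '[{"gripper":0.045,"tx":-0.021,"ty":-0.025},{"gripper":0.045,"tx":-0.021,"ty":-0.025},{"gripper":0.045,"tx":-0.021,"ty":-0.025},{"gripper":0.045,"tx":-0.021,"ty":-0.025},{"gripper":0.045,"tx":-0.021,"ty":-0.025},{"gripper":0.045,"tx":-0.021,"ty":-0.025},{"gripper":0.045,"tx":-0.021,"ty":-0.025},{"gripper":0.045,"tx":-0.021,"ty":-0.025}]'
```

```text
$[0]: bad value
```

```bash
python3 -m inch '[{"gripper":0.045,"tx":-0.021,"ty":-0.025,"tz":0,"spin":0},{"gripper":0.045,"tx":-0.021,"ty":-0.025,"tz":0,"spin":0},{"gripper":0.045,"tx":-0.021,"ty":-0.025,"tz":0,"spin":0},{"gripper":0.045,"tx":-0.021,"ty":-0.025,"tz":0,"spin":0},{"gripper":0.045,"tx":-0.021,"ty":-0.025,"tz":0,"spin":0},{"gripper":0.045,"tx":-0.021,"ty":-0.025,"tz":0,"spin":0},{"gripper":0.045,"tx":-0.021,"ty":-0.025,"tz":0,"spin":0},{"gripper":0.045,"tx":-0.021,"ty":-0.025,"tz":0,"spin":0}]'
```

```text
clock: 0.95
eef_pos: [272.5, 365.7, 231.2]
tcp_rot: [-3.141, 0.0, 2.88]
contact_force: [0.1, -0.5, 0.3]
opening: 0.527
```

```bash
python3 -m inch '[{"gripper":0.045,"tx":-0.021,"ty":-0.025,"tz":0,"spin":-6},{"gripper":0.045,"tx":0,"ty":0,"tz":0,"spin":0},{"gripper":0.045,"tx":0,"ty":0,"tz":0,"spin":6},{"gripper":0.045,"tx":-0.021,"ty":-0.025,"tz":0,"spin":0},{"gripper":0.045,"tx":-0.021,"ty":-0.025,"tz":0,"spin":0},{"gripper":0.045,"tx":-0.021,"ty":-0.025,"tz":0,"spin":0},{"gripper":0.045,"tx":-0.021,"ty":-0.025,"tz":0,"spin":0},{"gripper":0.045,"tx":-0.021,"ty":-0.025,"tz":0,"spin":0}]'
python3 -m inch '[{"gripper":0.045,"tx":-0.021,"ty":-0.025,"tz":0,"spin":0},{"gripper":0.045,"tx":-0.021,"ty":-0.025,"tz":0,"spin":0},{"gripper":0.045,"tx":-0.021,"ty":-0.025,"tz":0,"spin":0},{"gripper":0.045,"tx":-0.021,"ty":-0.025,"tz":0,"spin":0},{"gripper":0.045,"tx":-0.021,"ty":-0.025,"tz":0,"spin":0},{"gripper":0.045,"tx":0,"ty":0,"tz":0,"spin":-8},{"gripper":0.045,"tx":0,"ty":0,"tz":0,"spin":-8},{"gripper":0.045,"tx":0,"ty":0,"tz":0,"spin":-8}]'
```

```text
clock: 1.75
eef_pos: [355.5, 189.0, 231.4]
tcp_rot: [3.141, 0.0, 2.879]
contact_force: [-0.2, -0.0, 0.7]
opening: 0.523
clock: 2.55
eef_pos: [424.5, 41.8, 231.2]
tcp_rot: [3.141, -0.0, -2.981]
contact_force: [-0.2, 0.7, -0.8]
opening: 0.525
```

```bash
python3 -m inch '[{"gripper":0.045,"tx":-0.010,"ty":-0.034,"tz":0,"spin":0},{"gripper":0.045,"tx":-0.010,"ty":-0.034,"tz":0,"spin":0},{"gripper":0.045,"tx":-0.010,"ty":-0.034,"tz":0.0,"spin":0},{"gripper":0.045,"tx":-0.010,"ty":-0.034,"tz":0,"spin":0},{"gripper":0.045,"tx":-0.010,"ty":-0.034,"tz":0,"spin":-7},{"gripper":0.045,"tx":0,"ty":0,"tz":0,"spin":-7},{"gripper":0.045,"tx":0,"ty":0,"tz":0,"spin":-7},{"gripper":0.045,"tx":0,"ty":0,"tz":0,"spin":-7}]'
python3 - <<'E'
from rig import *
import cv2,numpy as np
for n in["wrist","scene"]:
    f=grab_frame(n);a=f["pixels"][:,:,::-1]
    cv2.imwrite(f"pics/{n}1.png",a if n=="wrist" else cv2.resize(a[165:310,170:350],None,fx=4.4,fy=4.1,interpolation=2))
    np.savez(f"{n}1.npz",K=f["K"],E=f["extrinsics"])
print(sense()["eef_pos"],sense()["tcp_rot"])
E
```

```text
clock: 3.35
eef_pos: [500.6, -118.3, 230.9]
tcp_rot: [3.141, -0.0, -2.493]
contact_force: [0.5, 0.4, -0.1]
opening: 0.524
[ 500.54201501 -118.10984532  231.08986327] [ 3.14132022e+00  4.01418546e-05 -2.49512031e+00]
```

View pics/wrist1.png

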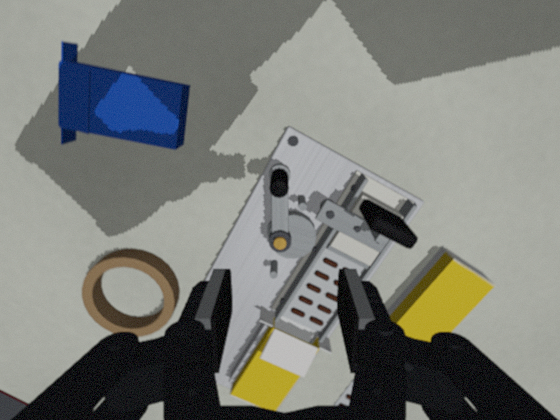

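View pics/scene1.png

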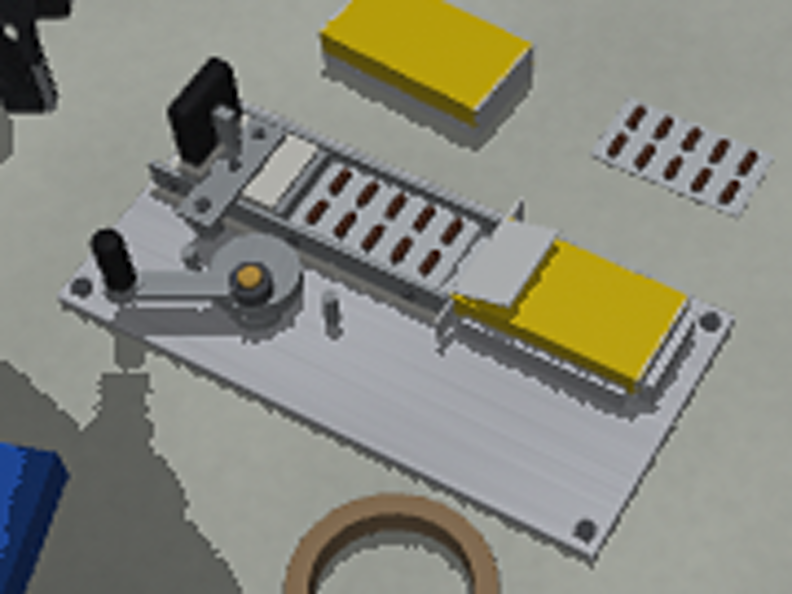

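The wrist view shows the grip's top at about (279,173), the pivot bolt at (280,243), the base plate's rear corners at (289,127) and (422,201), and the pad at (388,222). I'll cross-check the jig fit with these.

```bash
python3 - <<'E'
from h import *
d=np.load("wrist1.npz");C["w"]=(d["K"],d["E"])
P=(611.74,-.69,.13984)
def inv(q):
    c,s=np.cos(P[2]),np.sin(P[2]);e=q[:2]-P[:2];return np.round([c*e[0]+s*e[1],-s*e[0]+c*e[1]],1)
for n,u,z in[("corner BR",(289,127),9),("corner BL",(422,201),9),("bolt",(280,243),48),("grip bottom",(279,190),39),("grip top",(279,174),84),("pad topL",(360,203),88),("pad topR",(416,244),88)]:
    q=ray("w",u,z);print(n,np.round(q[:2],1),inv(q))
E
python3 - <<'E'
import cv2
a=cv2.imread("pics/wrist1.png")[115:265,260:440];cv2.imwrite("pics/w1c.png",cv2.resize(a,None,fx=4,fy=4,interpolation=2))
E
```

```text
corner BR [ 467.  -138.3] [-162.5 -116. ]
corner BL [444.   15.5] [-163.8   39.4]
bolt [554.9 -82.3] [-67.7 -72.9]
grip bottom [ 515.7 -113.1] [-110.8  -98. ]
grip top [ 494.  -128.7] [-134.5 -110.3]
pad topL [472.9 -63. ] [-146.1  -42.4]
pad topR [472.  -2.] [-138.6   18.2]
```

View pics/w1c.png

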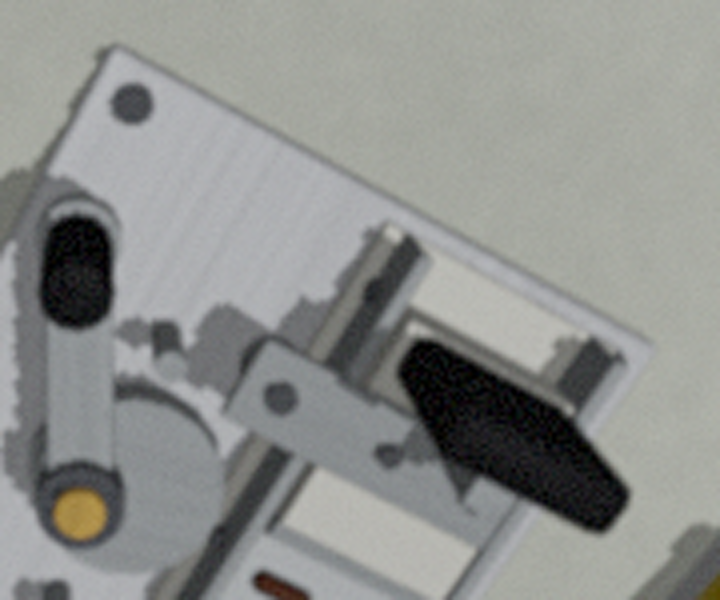

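Run:
```python
from h import *
d=np.load("wrist1.npz");C["w"]=(d["K"],d["E"])
P=(611.74,-.69,.13984)
def inv(q):
    c,s=np.cos(P[2]),np.sin(P[2]);e=q[:2]-P[:2];return np.round([c*e[0]+s*e[1],-s*e[0]+c*e[1]],1)
W=lambda a,b:(260+a/4,115+b/4)
for n,u,z in[("bolt",W(79,513),48),("grip bottom",W(78,248),39),("grip top",W(78,293),84),("BR",W(112,44),9),("BL",W(652,342),9),("pad rear top right",W(622,492),88),("padfront",W(596,532),88),("pad ",W(470,485),88)]:
    q=ray("w",u,z);print(n,np.round(q[:2],1),inv(q))
print(np.round(d["E"],2))
```

```text
bolt [555.2 -82.4] [-67.3 -73. ]
grip bottom [ 505.4 -120.3] [-121.9 -103.6]
grip top [ 503.1 -121.3] [-124.4 -104.3]
BR [ 466.8 -139.6] [-162.9 -117.3]
BL [443.  16.] [-164.8   40. ]
pad rear top right [468.3  -6.2] [-142.8   14.6]
padfront [478.2  -4.1] [-132.7   15.2]
pad  [486.2 -32.4] [-128.8  -13.8]
[[-6.0000e-01  7.5000e-01  2.6000e-01  4.3282e+02]
 [ 8.0000e-01  5.7000e-01  2.0000e-01 -1.6969e+02]
 [-0.0000e+00  3.3000e-01 -9.4000e-01  3.7437e+02]
 [ 0.0000e+00  0.0000e+00  0.0000e+00  1.0000e+00]]
```

```bash
python3 -m inch '[{"gripper":0.045,"tx":0,"ty":-0.003,"tz":0.025,"spin":0},{"gripper":0.045,"tx":0,"ty":0,"tz":0.025,"spin":0},{"gripper":0.045,"tx":0,"ty":0,"tz":0.025,"spin":0},{"gripper":0.045,"tx":0,"ty":0,"tz":0.025,"spin":0},{"gripper":0.045,"tx":0,"ty":0,"tz":0.025,"spin":0},{"gripper":0.045,"tx":0,"ty":0,"tz":0.02,"spin":0},{"gripper":0.045,"tx":0,"ty":0,"tz":0.0,"spin":0},{"gripper":0.045,"tx":0,"ty":0,"tz":0,"spin":0}]'
python3 - <<'E'
from rig import *
import cv2,numpy as np
for n in["wrist","side"]:
    f=grab_frame(n);a=f["pixels"][:,:,::-1]
    cv2.imwrite(f"pics/{n}2.png",a if n=="wrist" else cv2.resize(a[100:245,215:370],None,fx=4,fy=4,interpolation=2))
print(sense()["eef_pos"],sense()["tcp_rot"])
E
```

```text
clock: 4.25
eef_pos: [502.2, -120.6, 86.4]
tcp_rot: [3.141, -0.0, -2.498]
contact_force: [0.2, -0.2, 0.7]
opening: 0.525
[ 502.93422399 -120.87593006   87.3799578 ] [-3.14032514e+00  1.09143273e-03 -2.49702526e+00]
```

View pics/wrist2.png

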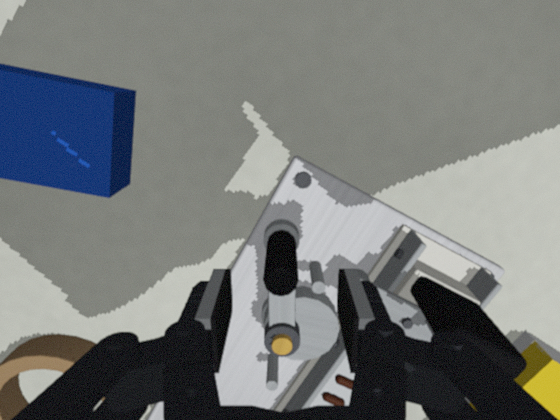

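View pics/side2.png

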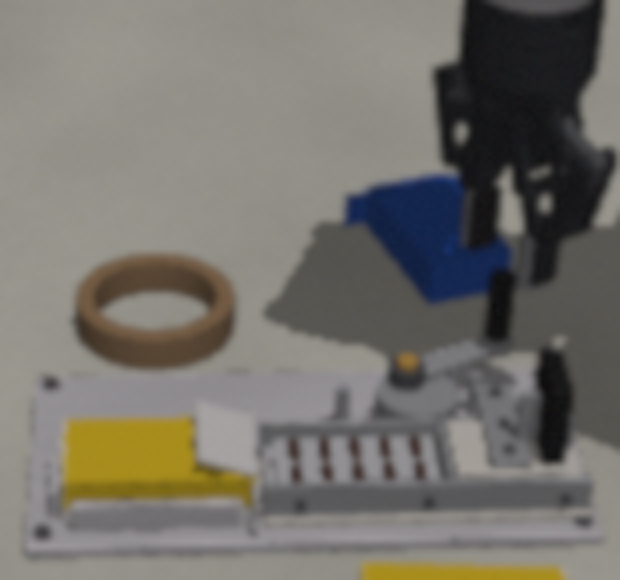

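```bash
python3 -m inch '[{"gripper":0.045,"tx":0,"ty":0,"tz":0.015,"spin":0},{"gripper":0.045,"tx":0,"ty":0,"tz":0.014,"spin":0},{"gripper":0.03,"tx":0,"ty":0,"tz":0,"spin":0},{"gripper":0.03,"tx":0,"ty":0,"tz":0,"spin":0},{"gripper":0.03,"tx":-0.0003,"ty":-0.0057,"tz":0,"spin":-5},{"gripper":0.03,"tx":-0.0003,"ty":-0.0057,"tz":0,"spin":-5},{"gripper":0.03,"tx":-0.0003,"ty":-0.0057,"tz":0,"spin":-5},{"gripper":0.03,"tx":-0.0003,"ty":-0.0057,"tz":0,"spin":-5}]'
python3 - <<'E'
from rig import *
import cv2,numpy as np
for n in["wrist","scene"]:
    f=grab_frame(n);a=f["pixels"][:,:,::-1]
    cv2.imwrite(f"pics/{n}3.png",a if n=="wrist" else cv2.resize(a[165:310,170:350],None,fx=4,fy=4,interpolation=2))
s=sense();print(s["eef_pos"],s["tcp_rot"],s["qpos"],s["contact_force"])
E
```

```text
clock: 5.15
eef_pos: [519.1, -136.4, 58.5]
tcp_rot: [-3.141, 0.0, -2.144]
contact_force: [-2.6, 0.1, 0.6]
opening: 0.35
[ 519.89291773 -136.6881415    58.5033595 ] [-3.13964683e+00  5.69364717e-04 -2.14601556e+00] [-2.59848126e-01  4.49392875e-01  1.95227017e+00 -9.25320986e-05
  7.37903152e-01 -2.82615260e+00] [ 0.42296632 -0.19102214  0.60170967]
```

View pics/wrist3.png

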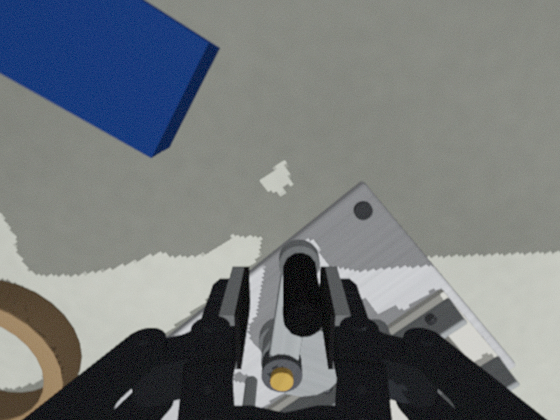

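The wrist shows the grip at (302,290) in contact with the trailing finger at (335,300). Joint 6 is close to its −3.02 limit, so I'll back off, lift, turn the tool half a turn and go on.

```bash
python3 -m inch '[{"gripper":0.045,"tx":0,"ty":-0.001,"tz":0,"spin":0},{"gripper":0.045,"tx":0,"ty":0,"tz":0,"spin":0},{"gripper":0.045,"tx":0,"ty":0,"tz":-0.02,"spin":0},{"gripper":0.045,"tx":0,"ty":0,"tz":-0.03,"spin":0},{"gripper":0.045,"tx":0,"ty":0,"tz":-0.01,"spin":8},{"gripper":0.045,"tx":0,"ty":0,"tz":0,"spin":8},{"gripper":0.045,"tx":0,"ty":0,"tz":0,"spin":8},{"gripper":0.045,"tx":0,"ty":0,"tz":0,"spin":8}]'
python3 -m inch '[{"gripper":0.045,"tx":0,"ty":0,"tz":0,"spin":8},{"gripper":0.045,"tx":0,"ty":0,"tz":0,"spin":8},{"gripper":0.045,"tx":0,"ty":0,"tz":0,"spin":8},{"gripper":0.045,"tx":0,"ty":0,"tz":0,"spin":8},{"gripper":0.045,"tx":0,"ty":0,"tz":0,"spin":8},{"gripper":0.045,"tx":0,"ty":0,"tz":0,"spin":8},{"gripper":0.045,"tx":0,"ty":0,"tz":0,"spin":8},{"gripper":0.045,"tx":0,"ty":0,"tz":0,"spin":8}]'
python3 -m inch '[{"gripper":0.045,"tx":0,"ty":0,"tz":0,"spin":8},{"gripper":0.045,"tx":0,"ty":0,"tz":0,"spin":8},{"gripper":0.045,"tx":0,"ty":0,"tz":0,"spin":8},{"gripper":0.045,"tx":0,"ty":0,"tz":0,"spin":8},{"gripper":0.045,"tx":0,"ty":0,"tz":0,"spin":8},{"gripper":0.045,"tx":0,"ty":0,"tz":0,"spin":8},{"gripper":0.045,"tx":0,"ty":0,"tz":0,"spin":8},{"gripper":0.045,"tx":0,"ty":0,"tz":0,"spin":8}]'
python3 - <<'E'
from rig import *
import cv2,numpy as np
for n in["wrist","scene"]:
    f=grab_frame(n);a=f["pixels"][:,:,::-1]
    cv2.imwrite(f"pics/{n}4.png",a if n=="wrist" else cv2.resize(a[165:310,170:350],None,fx=4,fy=4,interpolation=2))
    np.savez(f"{n}4.npz",K=f["K"],E=f["extrinsics"])
s=sense();print(s["eef_pos"],s["tcp_rot"],s["qpos"],s["contact_force"])
E
```

```text
clock: 6.05
eef_pos: [519.6, -136.6, 117.7]
tcp_rot: [-3.141, 0.0, -2.712]
contact_force: [0.4, -0.3, -0.3]
opening: 0.527
clock: 6.85
eef_pos: [519.5, -136.6, 117.5]
tcp_rot: [3.141, 0.0, 2.454]
contact_force: [-0.9, 0.7, -0.1]
opening: 0.527
clock: 7.65
eef_pos: [519.5, -136.6, 117.5]
tcp_rot: [3.141, -0.0, 1.337]
contact_force: [0.4, 0.0, 0.0]
opening: 0.523
[ 519.54997913 -136.63580214  117.45222577] [3.14139505e+00 4.14611493e-06 1.34067467e+00] [-2.59958814e-01  3.58891336e-01  1.91949287e+00  2.30432442e-06
  8.63010807e-01 -2.98386595e-02] [0.09505894 0.29405834 0.38591365]
```

View pics/wrist4.png

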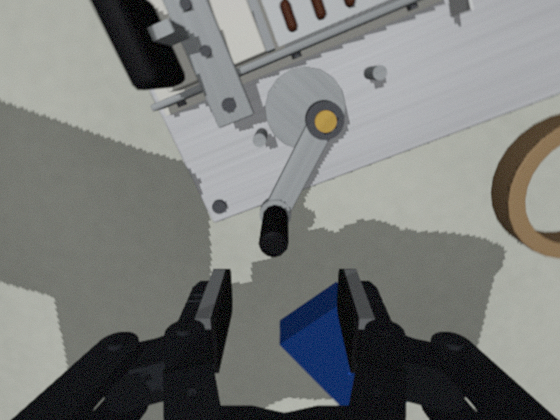

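View pics/scene4.png

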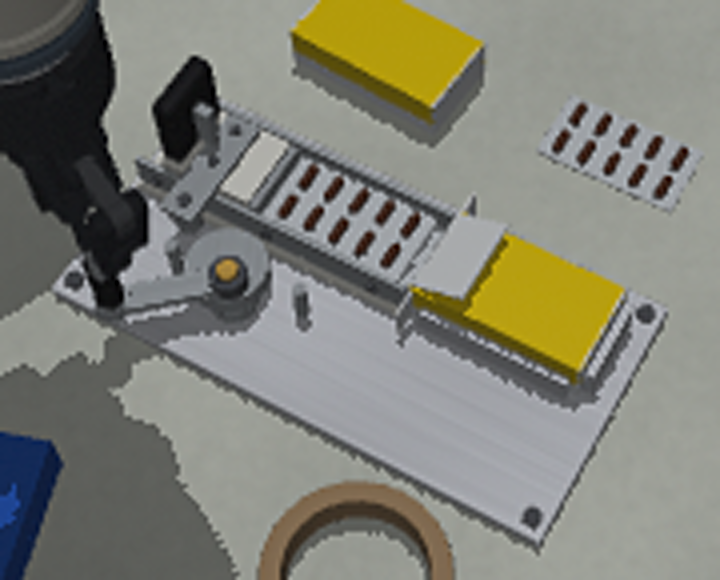

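Run:
```python
from h import *
d=np.load("wrist4.npz");C["w"]=(d["K"],d["E"])
for n,u,z in[("bolt",(325,121),48),("bot",(276,212),39),("top",(273,243),84)]:
    q=ray("w",u,z);print(n,np.round(q[:2],1),np.degrees(np.arctan2(q[1]+81.5,q[0]-554.7))+360)
```

```text
bolt [555.8 -82.3] 326.07809052286177
bot [ 515.6 -131.2] 231.80481838271288
top [ 514.7 -131.7] 231.50425417953346
```

```bash
python3 -m inch '[{"gripper":0.045,"tx":0,"ty":0,"tz":0,"spin":7},{"gripper":0.045,"tx":0,"ty":0,"tz":0,"spin":7},{"gripper":0.045,"tx":0,"ty":0,"tz":0.01,"spin":6},{"gripper":0.045,"tx":0,"ty":0,"tz":0.025,"spin":0},{"gripper":0.045,"tx":0,"ty":0,"tz":0.024,"spin":0},{"gripper":0.03,"tx":0,"ty":0,"tz":0,"spin":0},{"gripper":0.03,"tx":0.0002,"ty":0.0045,"tz":0,"spin":-4},{"gripper":0.03,"tx":0.0002,"ty":0.0045,"tz":0,"spin":-4}]'
python3 -m inch '[{"gripper":0.03,"tx":0.0004,"ty":0.0068,"tz":0,"spin":-6},{"gripper":0.03,"tx":0.0004,"ty":0.0068,"tz":0,"spin":-6},{"gripper":0.03,"tx":0.0004,"ty":0.0068,"tz":0,"spin":-6},{"gripper":0.03,"tx":0.0004,"ty":0.0068,"tz":0,"spin":-6},{"gripper":0.03,"tx":0.0004,"ty":0.0068,"tz":0,"spin":-6},{"gripper":0.03,"tx":0.0004,"ty":0.0068,"tz":0,"spin":-6},{"gripper":0.03,"tx":0.0004,"ty":0.0068,"tz":0,"spin":-6},{"gripper":0.03,"tx":0.0004,"ty":0.0068,"tz":0,"spin":-6}]'
python3 - <<'E'
from rig import *
import cv2,numpy as np
for n in["wrist"]:
    f=grab_frame(n);a=f["pixels"][:,:,::-1]
    cv2.imwrite(f"pics/{n}5.png",a)
s=sense();p=s["eef_pos"];print(s["qpos"],s["contact_force"],np.degrees(np.arctan2(p[1]+82,p[0]-555)),np.hypot(p[1]+82,p[0]-555))
E
```

```text
clock: 8.55
eef_pos: [527.2, -140.9, 58.9]
tcp_rot: [-3.14, 0.0, 1.14]
contact_force: [-0.5, 0.7, -1.1]
opening: 0.351
clock: 9.35
eef_pos: [580.7, -142.0, 59.5]
tcp_rot: [-3.141, 0.001, 1.979]
contact_force: [-1.3, -1.9, -1.5]
opening: 0.352
[-2.41156123e-01  5.20355501e-01  1.81580091e+00 -1.66164774e-04
  8.04028588e-01 -6.55275850e-01] [ 1.00207745 -0.3439913   0.51185428] -65.72556451484043 65.38804146340695
```

View pics/wrist5.png

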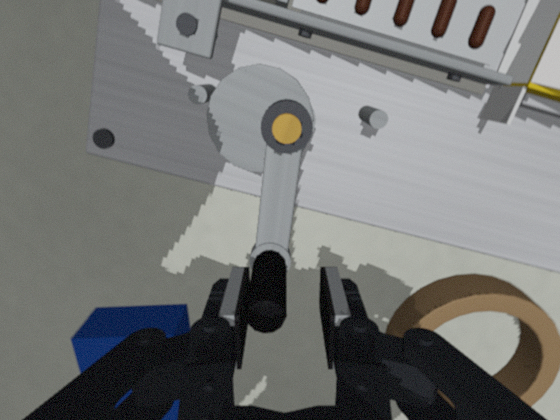

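```bash
python3 -m inch '[{"gripper":0.03,"tx":0.0004,"ty":0.0079,"tz":0,"spin":-7},{"gripper":0.03,"tx":0.0004,"ty":0.0079,"tz":0,"spin":-7},{"gripper":0.03,"tx":0.0004,"ty":0.0079,"tz":0,"spin":-7},{"gripper":0.03,"tx":0.0004,"ty":0.0079,"tz":0,"spin":-7},{"gripper":0.03,"tx":0.0004,"ty":0.0079,"tz":0,"spin":-7},{"gripper":0.03,"tx":0.0004,"ty":0.0079,"tz":0,"spin":-7},{"gripper":0.03,"tx":0.0004,"ty":0.0079,"tz":0,"spin":-7},{"gripper":0.03,"tx":0.0004,"ty":0.0079,"tz":0,"spin":-7}]'
python3 -m inch '[{"gripper":0.03,"tx":0.0002,"ty":0.0034,"tz":0,"spin":-3},{"gripper":0.03,"tx":0.0002,"ty":0.0034,"tz":0,"spin":-3},{"gripper":0.03,"tx":0.0002,"ty":0.0034,"tz":0,"spin":-3},{"gripper":0.03,"tx":0.0002,"ty":0.0034,"tz":0,"spin":-3},{"gripper":0.03,"tx":0.0002,"ty":0.0034,"tz":0,"spin":-3},{"gripper":0.03,"tx":0.0002,"ty":0.0034,"tz":0,"spin":-3},{"gripper":0.03,"tx":0,"ty":0,"tz":0,"spin":0},{"gripper":0.03,"tx":0,"ty":0,"tz":0,"spin":0}]'
python3 - <<'E'
from rig import *
import cv2,numpy as np
for n in["wrist"]:
    f=grab_frame(n);a=f["pixels"][:,:,::-1]
    cv2.imwrite(f"pics/{n}6.png",a)
s=sense();p=s["eef_pos"];print(s["qpos"],s["contact_force"],np.degrees(np.arctan2(p[1]+82,p[0]-555)),np.hypot(p[1]+82,p[0]-555))
E
```

```text
clock: 10.2
eef_pos: [619.4, -94.7, 59.3]
tcp_rot: [-3.141, 0.0, 2.954]
contact_force: [-0.7, -0.6, -1.2]
opening: 0.351
clock: 11.0
eef_pos: [619.4, -74.4, 59.0]
tcp_rot: [-3.142, 0.001, -3.021]
contact_force: [-0.4, -0.2, 0.5]
opening: 0.351
[-1.22046552e-01  5.51802985e-01  1.75817535e+00  9.45796951e-05
  8.31268232e-01 -1.81358289e+00] [0.18046506 0.31815152 0.09215894] 6.70521031768367 64.80556254166423
```

View pics/wrist6.png

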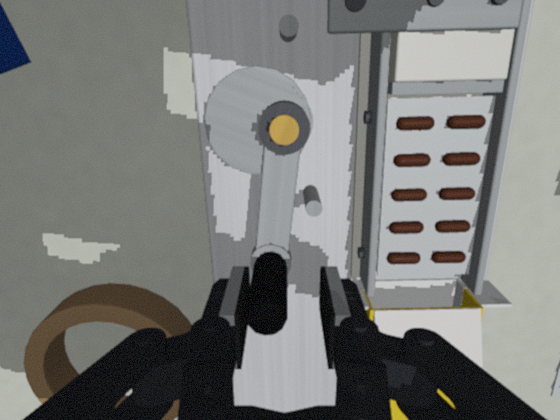

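```bash
python3 -m inch '[{"gripper":0.03,"tx":0.0001,"ty":0.0022,"tz":0,"spin":-2},{"gripper":0.03,"tx":0.0001,"ty":0.0022,"tz":0,"spin":-2},{"gripper":0.03,"tx":0.0001,"ty":0.0022,"tz":0,"spin":-2},{"gripper":0.03,"tx":0.0001,"ty":0.0022,"tz":0,"spin":-2},{"gripper":0.03,"tx":0,"ty":0,"tz":0,"spin":0},{"gripper":0.03,"tx":0,"ty":0,"tz":0,"spin":0},{"gripper":0.03,"tx":0,"ty":0,"tz":0,"spin":0},{"gripper":0.03,"tx":0,"ty":0,"tz":0,"spin":0}]'
python3 - <<'E'
from rig import *
import cv2,numpy as np
for n in["wrist"]:
    f=grab_frame(n);a=f["pixels"][:,:,::-1]
    cv2.imwrite(f"pics/{n}7.png",a)
s=sense();p=s["eef_pos"];print(s["contact_force"],np.degrees(np.arctan2(p[1]+82,p[0]-555)),np.hypot(p[1]+82,p[0]-555))
E
```

```text
clock: 11.85
eef_pos: [617.7, -66.2, 58.6]
tcp_rot: [-3.141, 0.0, -2.88]
contact_force: [0.0, -5.1, 2.9]
opening: 0.353
[ 0.89700097 -5.35600301  4.49352915] 14.13855650457883 64.69218402196186
```

View pics/wrist7.png

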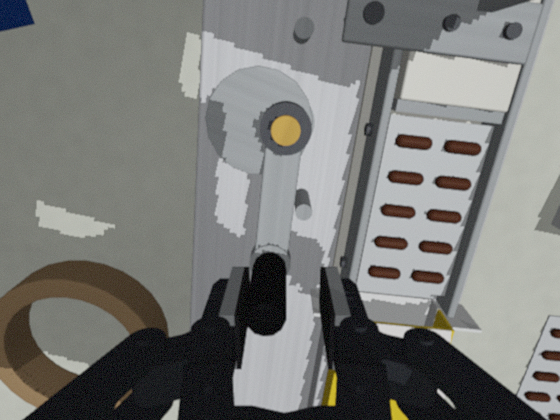

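The lever arm at (280,190) meets the stop pin at (303,203) and the reaction has risen to 5 N. I'll press a little more to confirm, back off and lift.

```bash
python3 -m inch '[{"gripper":0.03,"tx":0,"ty":0.001,"tz":0,"spin":0},{"gripper":0.03,"tx":0,"ty":0.001,"tz":0,"spin":0},{"gripper":0.03,"tx":0,"ty":0,"tz":0,"spin":0},{"gripper":0.03,"tx":0,"ty":0,"tz":0,"spin":0},{"gripper":0.03,"tx":0,"ty":0,"tz":0,"spin":0},{"gripper":0.03,"tx":0,"ty":0,"tz":0,"spin":0},{"gripper":0.03,"tx":0,"ty":0,"tz":0,"spin":0},{"gripper":0.03,"tx":0,"ty":0,"tz":0,"spin":0}]'
python3 -m inch '[{"gripper":0.03,"tx":0,"ty":-0.003,"tz":0,"spin":0},{"gripper":0.03,"tx":0,"ty":-0.003,"tz":0,"spin":0},{"gripper":0.034,"tx":0,"ty":0,"tz":0,"spin":0},{"gripper":0.034,"tx":0,"ty":0,"tz":0,"spin":0},{"gripper":0.034,"tx":0,"ty":0,"tz":-0.02,"spin":0},{"gripper":0.034,"tx":0,"ty":0,"tz":-0.03,"spin":0},{"gripper":0.034,"tx":0,"ty":0,"tz":-0.04,"spin":0},{"gripper":0.034,"tx":0,"ty":0,"tz":-0.04,"spin":0}]'
python3 - <<'E'
from rig import *
import cv2,numpy as np
for n in["wrist","scene","side"]:
    f=grab_frame(n);a=f["pixels"][:,:,::-1]
    cv2.imwrite(f"pics/{n}8.png",a if n=="wrist" else cv2.resize(a[165:310,170:350] if n=="scene" else a[150:245,215:370],None,fx=4,fy=4,interpolation=2))
    np.savez(f"{n}8.npz",K=f["K"],E=f["extrinsics"])
s=sense();print(s["eef_pos"],s["tcp_rot"])
E
```

```text
clock: 12.7
eef_pos: [617.6, -65.8, 58.6]
tcp_rot: [-3.139, 0.001, -2.88]
contact_force: [1.4, -12.6, 2.0]
opening: 0.352
clock: 13.5
eef_pos: [617.7, -69.2, 189.1]
tcp_rot: [3.141, -0.001, -2.88]
contact_force: [1.2, -0.9, -0.3]
opening: 0.396
[620.13271816 -69.46725306 191.30464339] [-3.13988945  0.0051275  -2.87957237]
```

View pics/wrist8.png

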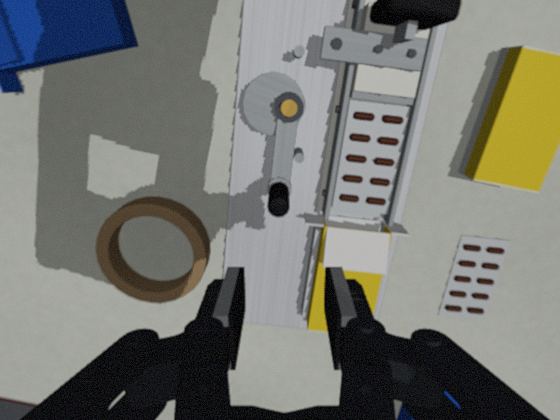

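View pics/scene8.png

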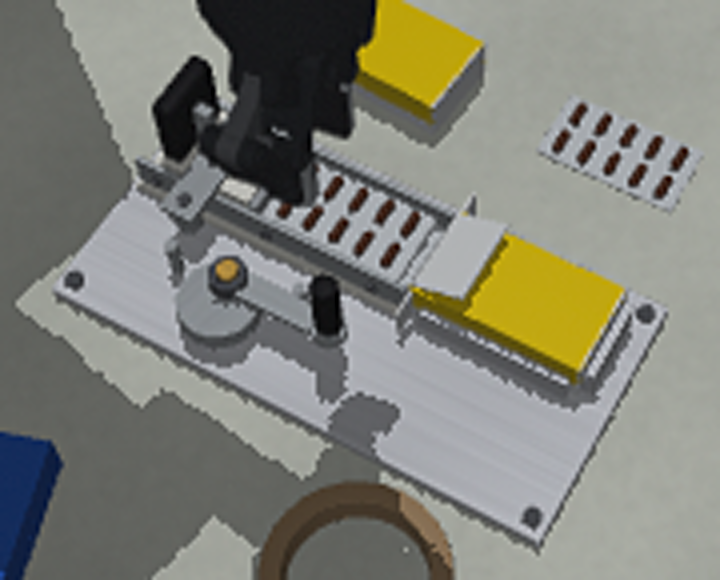

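```bash
python3 -m inch '[{"gripper":0.0,"tx":0,"ty":0,"tz":0,"spin":7},{"gripper":0,"tx":0.029,"ty":0.011,"tz":0,"spin":0},{"gripper":0,"tx":0.029,"ty":0.011,"tz":0,"spin":0},{"gripper":0,"tx":0.029,"ty":0.011,"tz":0,"spin":0},{"gripper":0,"tx":0.029,"ty":0.011,"tz":0,"spin":0},{"gripper":0,"tx":0.029,"ty":0.011,"tz":0,"spin":0},{"gripper":0,"tx":0.029,"ty":0.011,"tz":0,"spin":0},{"gripper":0,"tx":0,"ty":0,"tz":0,"spin":0}]'
python3 - <<'E'
from rig import *
import cv2,numpy as np
for n in["wrist","scene","side"]:
    f=grab_frame(n);a=f["pixels"][:,:,::-1]
    cv2.imwrite(f"pics/{n}9.png",a if n=="wrist" else cv2.resize(a[165:310,170:350] if n=="scene" else a[150:245,215:370],None,fx=4,fy=4,interpolation=2))
    np.savez(f"{n}9.npz",K=f["K"],E=f["extrinsics"])
s=sense();print(s["eef_pos"],s["tcp_rot"],s["qpos"])
E
```

```text
clock: 14.45
eef_pos: [432.0, -27.6, 186.6]
tcp_rot: [3.14, -0.005, -3.001]
contact_force: [0.7, -0.3, 0.3]
opening: 0.002
[437.28636888 -28.44002617 187.95477836] [ 3.14154470e+00  7.71808089e-05 -3.00171857e+00] [-6.84182578e-02  1.12317670e-01  2.05976152e+00  7.62540012e-05
  9.69447870e-01 -1.77913180e+00]
```

View pics/wrist9.png

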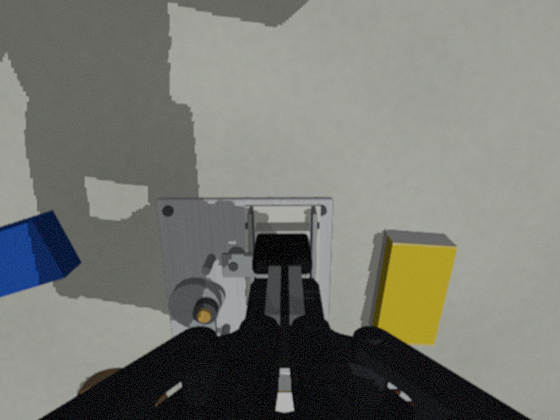

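View pics/side9.png

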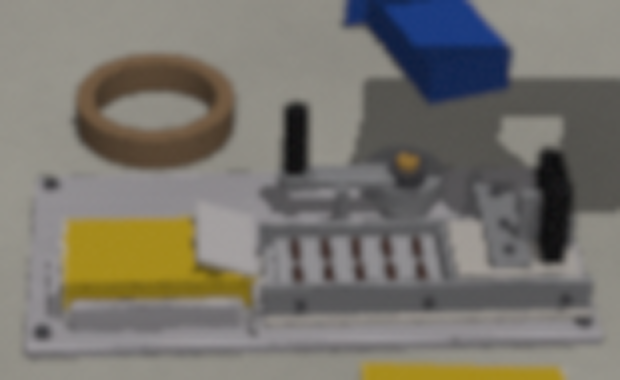

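View pics/scene9.png

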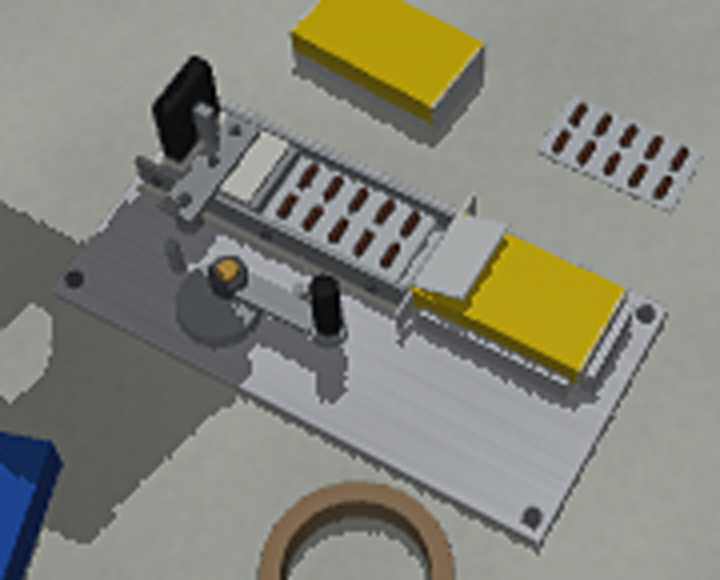

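Run:
```python
from h import *
d=np.load("wrist9.npz");C["w"]=(d["K"],d["E"])
a=np.load("wrist8.npz");C["v"]=(a["K"],a["E"])
for n,c,u,z in[("pad rear top L","w",(257,235),88),("pad rear top R","w",(309,235),88),("BR","w",(159,198),9),("BL","w",(333,198),9),("bolt","v",(289,106),48),("grip base","v",(280,187),39),("grip top","v",(278,206),84)]:
    print(n,np.round(ray(c,u,z)[:2],1))
```

```text
pad rear top L [454.1 -43.7]
pad rear top R [449.   -7.7]
BR [ 464.9 -136.2]
BL [443.2  18.2]
bolt [554.7 -82.5]
grip base [618.6 -72.5]
grip top [619.6 -73.2]
```

Run:
```python
from h import *
d=np.load("wrist9.npz");C["w"]=(d["K"],d["E"])
for z in(36,88):print(z,np.round(ray("w",(283,235),z)[:2],1),np.round(ray("w",(283,246),z)[:2],1))
import cv2
cv2.imwrite("pics/w9c.png",cv2.resize(cv2.imread("pics/wrist9.png")[190:300,230:340],None,fx=5,fy=5,interpolation=2))
```

```text
36 [473.6 -22.7] [483.8 -21.3]
88 [451.5 -25.7] [459.9 -24.6]
```

View pics/w9c.png

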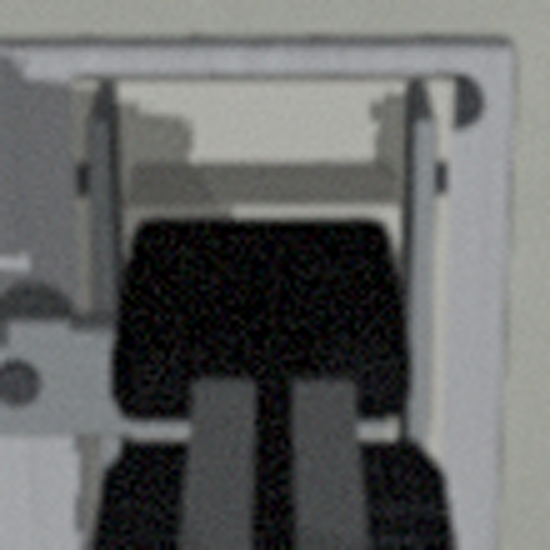

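Row 235 is the bottom edge of the pad's rear face. At z=36 that gives (473,-23), which agrees with the scene estimate of (471,-23). The fingers are centred on it and 23 mm behind, so I'll descend.

```bash
python3 -m inch '[{"gripper":0,"tx":0,"ty":0,"tz":0.02,"spin":0},{"gripper":0,"tx":0,"ty":0,"tz":0.025,"spin":0},{"gripper":0,"tx":0,"ty":0,"tz":0.025,"spin":0},{"gripper":0,"tx":0,"ty":0,"tz":0.025,"spin":0},{"gripper":0,"tx":0,"ty":0,"tz":0.025,"spin":0},{"gripper":0,"tx":0,"ty":0,"tz":0.01,"spin":0},{"gripper":0,"tx":0,"ty":0,"tz":0,"spin":0},{"gripper":0,"tx":0,"ty":0,"tz":0,"spin":0}]'
python3 -m inch '[{"gripper":0,"tx":-0.005,"ty":0,"tz":0,"spin":0},{"gripper":0,"tx":-0.005,"ty":0,"tz":0,"spin":0},{"gripper":0,"tx":-0.004,"ty":0,"tz":0,"spin":0},{"gripper":0,"tx":-0.004,"ty":0,"tz":0,"spin":0},{"gripper":0,"tx":-0.004,"ty":0,"tz":0,"spin":0},{"gripper":0,"tx":-0.004,"ty":0,"tz":0,"spin":0},{"gripper":0,"tx":0,"ty":0,"tz":0,"spin":0},{"gripper":0,"tx":0,"ty":0,"tz":0,"spin":0}]'
python3 - <<'E'
from rig import *
import cv2,numpy as np
for n in["scene","side"]:
    f=grab_frame(n);a=f["pixels"][:,:,::-1]
    cv2.imwrite(f"pics/{n}10.png",cv2.resize(a[165:310,170:350] if n=="scene" else a[150:245,215:370],None,fx=4,fy=4,interpolation=2))
s=sense();print(s["eef_pos"],s["tcp_rot"],s["contact_force"])
E
```

```text
clock: 15.4
eef_pos: [437.6, -28.6, 58.6]
tcp_rot: [-3.142, 0.0, -3.002]
contact_force: [1.4, -0.3, 1.0]
opening: 0.0
clock: 16.2
eef_pos: [462.8, -24.9, 58.2]
tcp_rot: [-3.142, 0.0, -3.002]
contact_force: [0.2, -0.2, -0.1]
opening: -0.001
[462.68534387 -24.91966289  58.26157504] [-3.14155791e+00  1.71175286e-04 -3.00197176e+00] [-0.45242193  0.47794403  0.45020119]
```

View pics/side10.png

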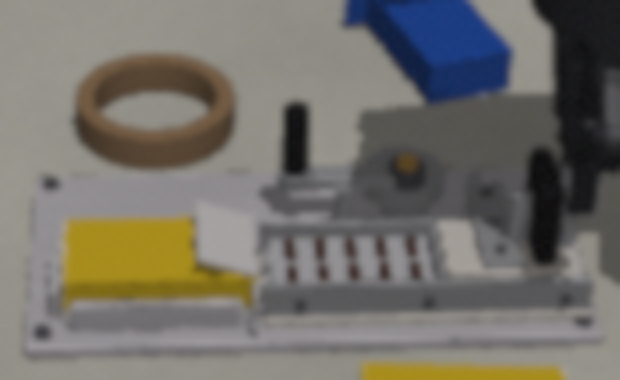

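View pics/scene10.png

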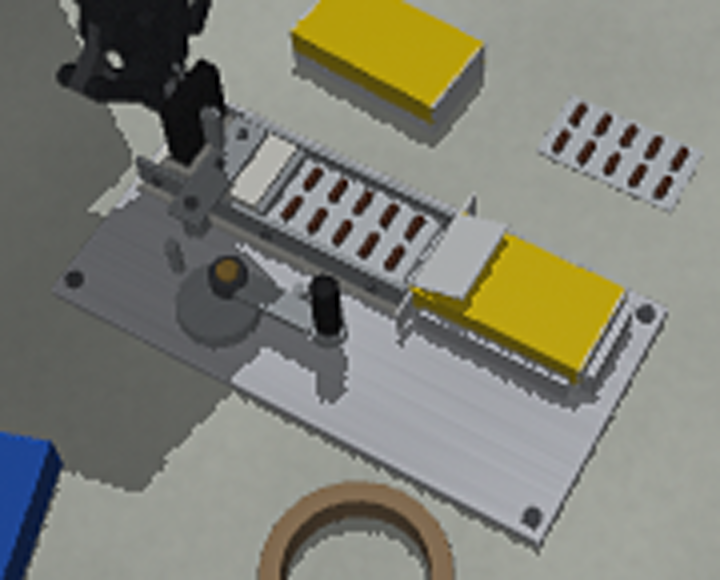

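```bash
python3 -m inch '[{"gripper":0,"tx":-0.005,"ty":0,"tz":0,"spin":0},{"gripper":0,"tx":-0.005,"ty":0,"tz":0,"spin":0},{"gripper":0,"tx":-0.005,"ty":0,"tz":0,"spin":0},{"gripper":0,"tx":-0.005,"ty":0,"tz":0,"spin":0},{"gripper":0,"tx":-0.005,"ty":0,"tz":0,"spin":0},{"gripper":0,"tx":-0.005,"ty":0,"tz":0,"spin":0},{"gripper":0,"tx":-0.005,"ty":0,"tz":0,"spin":0},{"gripper":0,"tx":-0.005,"ty":0,"tz":0,"spin":0}]'
python3 - <<'E'
from rig import *
import cv2,numpy as np
for n in["scene","side"]:
    f=grab_frame(n);a=f["pixels"][:,:,::-1]
    cv2.imwrite(f"pics/{n}11.png",cv2.resize(a[165:310,170:350] if n=="scene" else a[150:245,215:370],None,fx=4,fy=4,interpolation=2))
s=sense();print(s["eef_pos"],s["tcp_rot"],s["contact_force"])
E
```

```text
clock: 17.1
eef_pos: [502.6, -19.2, 58.2]
tcp_rot: [3.142, -0.0, -3.002]
contact_force: [-2.9, 1.0, -0.9]
opening: -0.003
[503.5980623  -19.35672721  58.45862142] [-3.14118096e+00  1.62491535e-03 -3.00180034e+00] [ 0.29162267 -0.05433879 -0.3567405 ]
```

View pics/side11.png

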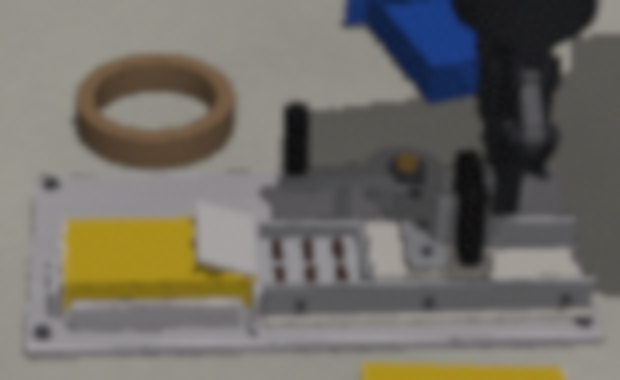

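View pics/scene11.png

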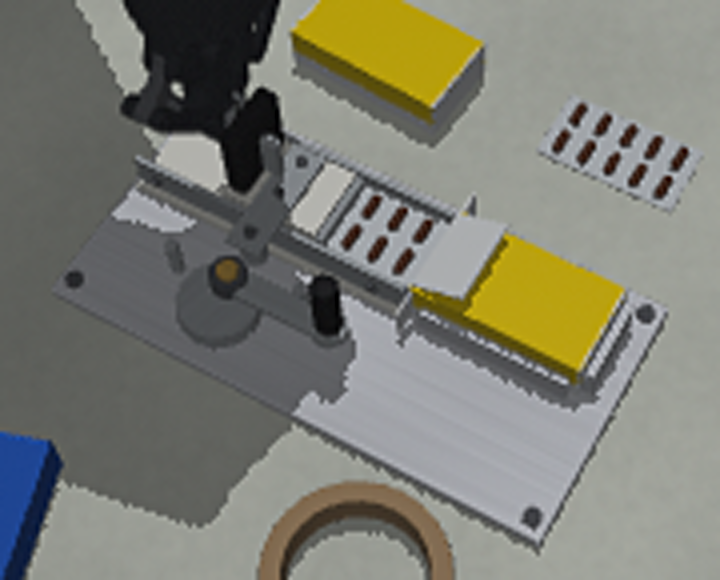

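The slide has passed the cam and the packs are sliding under the flap. The carton is unmoved: its far corner is still at (665,313) in the scene crop.

```bash
python3 -m inch '[{"gripper":0,"tx":-0.005,"ty":0,"tz":0,"spin":0},{"gripper":0,"tx":-0.005,"ty":0,"tz":0,"spin":0},{"gripper":0,"tx":-0.005,"ty":0,"tz":0,"spin":0},{"gripper":0,"tx":-0.005,"ty":0,"tz":0,"spin":0},{"gripper":0,"tx":-0.005,"ty":0,"tz":0,"spin":0},{"gripper":0,"tx":-0.005,"ty":0,"tz":0,"spin":0},{"gripper":0,"tx":-0.005,"ty":0,"tz":0,"spin":0},{"gripper":0,"tx":-0.005,"ty":0,"tz":0,"spin":0}]'
python3 -m inch '[{"gripper":0,"tx":-0.003,"ty":0,"tz":0,"spin":0},{"gripper":0,"tx":-0.003,"ty":0,"tz":0,"spin":0},{"gripper":0,"tx":-0.003,"ty":0,"tz":0,"spin":0},{"gripper":0,"tx":-0.003,"ty":0,"tz":0,"spin":0},{"gripper":0,"tx":-0.003,"ty":0,"tz":0,"spin":0},{"gripper":0,"tx":-0.003,"ty":0,"tz":0,"spin":0},{"gripper":0,"tx":0,"ty":0,"tz":0,"spin":0},{"gripper":0,"tx":0,"ty":0,"tz":0,"spin":0}]'
python3 - <<'E'
from rig import *
import cv2,numpy as np
for n in["scene","side"]:
    f=grab_frame(n);a=f["pixels"][:,:,::-1]
    cv2.imwrite(f"pics/{n}12.png",cv2.resize(a[165:310,170:350] if n=="scene" else a[150:245,215:370],None,fx=4,fy=4,interpolation=2))
s=sense();print(s["eef_pos"],s["tcp_rot"],s["contact_force"])
E
```

```text
clock: 18.0
eef_pos: [542.4, -13.7, 58.3]
tcp_rot: [-3.142, 0.0, -3.002]
contact_force: [-2.8, -0.1, 2.1]
opening: -0.002
clock: 18.8
eef_pos: [560.3, -11.3, 58.4]
tcp_rot: [-3.141, 0.001, -3.002]
contact_force: [-0.3, -0.2, -0.3]
opening: 0.001
[560.05646854 -11.34174138  58.37776339] [-3.14140938e+00  7.76521770e-04 -3.00197189e+00] [-0.09838646 -0.33781744  0.27641818]
```

View pics/side12.png

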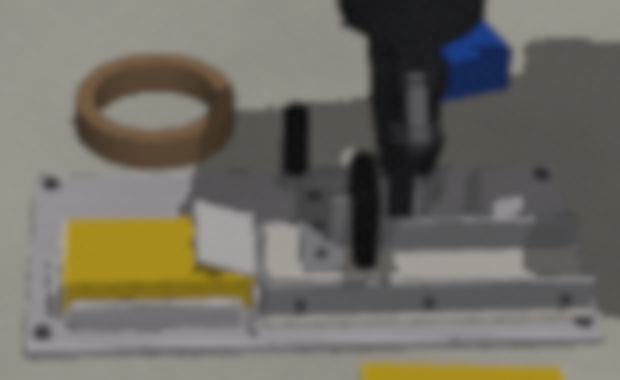

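View pics/scene12.png

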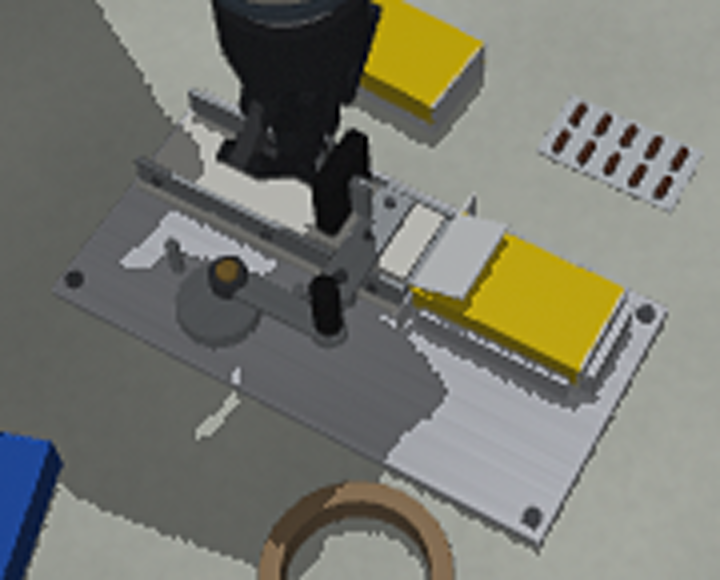

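```bash
python3 -m inch '[{"gripper":0,"tx":-0.002,"ty":0,"tz":0,"spin":0},{"gripper":0,"tx":-0.002,"ty":0,"tz":0,"spin":0},{"gripper":0,"tx":-0.002,"ty":0,"tz":0,"spin":0},{"gripper":0,"tx":-0.001,"ty":0,"tz":0,"spin":0},{"gripper":0,"tx":-0.001,"ty":0,"tz":0,"spin":0},{"gripper":0,"tx":0,"ty":0,"tz":0,"spin":0},{"gripper":0,"tx":0,"ty":0,"tz":0,"spin":0},{"gripper":0,"tx":0,"ty":0,"tz":0,"spin":0}]'
python3 -m inch '[{"gripper":0,"tx":-0.001,"ty":0,"tz":0,"spin":0},{"gripper":0,"tx":-0.001,"ty":0,"tz":0,"spin":0},{"gripper":0,"tx":0,"ty":0,"tz":0,"spin":0},{"gripper":0,"tx":0,"ty":0,"tz":0,"spin":0},{"gripper":0,"tx":0,"ty":0,"tz":0,"spin":0},{"gripper":0,"tx":0,"ty":0,"tz":0,"spin":0},{"gripper":0,"tx":0,"ty":0,"tz":0,"spin":0},{"gripper":0,"tx":0,"ty":0,"tz":0,"spin":0}]'
```

```text
clock: 19.7
eef_pos: [567.6, -10.2, 58.3]
tcp_rot: [3.142, 0.0, -3.002]
contact_force: [-2.6, -0.5, 0.5]
opening: -0.002
clock: 20.5
eef_pos: [567.7, -10.1, 58.0]
tcp_rot: [3.141, -0.004, -3.002]
contact_force: [-8.5, -2.2, 6.9]
opening: -0.001
```

```bash
python3 -m inch '[{"gripper":0,"tx":-0.001,"ty":0,"tz":0,"spin":0},{"gripper":0,"tx":-0.001,"ty":0,"tz":0,"spin":0},{"gripper":0,"tx":0,"ty":0,"tz":0,"spin":0},{"gripper":0,"tx":0,"ty":0,"tz":0,"spin":0},{"gripper":0,"tx":0,"ty":0,"tz":0,"spin":0},{"gripper":0,"tx":0,"ty":0,"tz":0,"spin":0},{"gripper":0,"tx":0,"ty":0,"tz":0,"spin":0},{"gripper":0,"tx":0,"ty":0,"tz":0,"spin":0}]'
python3 - <<'E'
from rig import *
import cv2,numpy as np
for n in["scene","side"]:
    f=grab_frame(n);a=f["pixels"][:,:,::-1]
    cv2.imwrite(f"pics/{n}13.png",cv2.resize(a[165:310,170:350] if n=="scene" else a[150:245,215:370],None,fx=4,fy=4,interpolation=2))
s=sense();print(s["eef_pos"],s["tcp_rot"],s["contact_force"])
E
```

```text
clock: 21.3
eef_pos: [567.6, -10.0, 57.8]
tcp_rot: [3.141, -0.008, -3.002]
contact_force: [-16.0, -3.7, 11.0]
opening: 0.001
[567.58143612  -9.98228551  57.7720105 ] [ 3.1409679  -0.00773097 -3.00179138] [-14.78000475  -2.54846618  11.18590812]
```

View pics/side13.png

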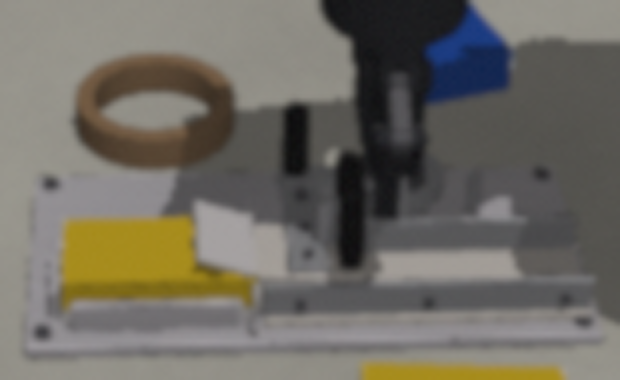

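View pics/scene13.png

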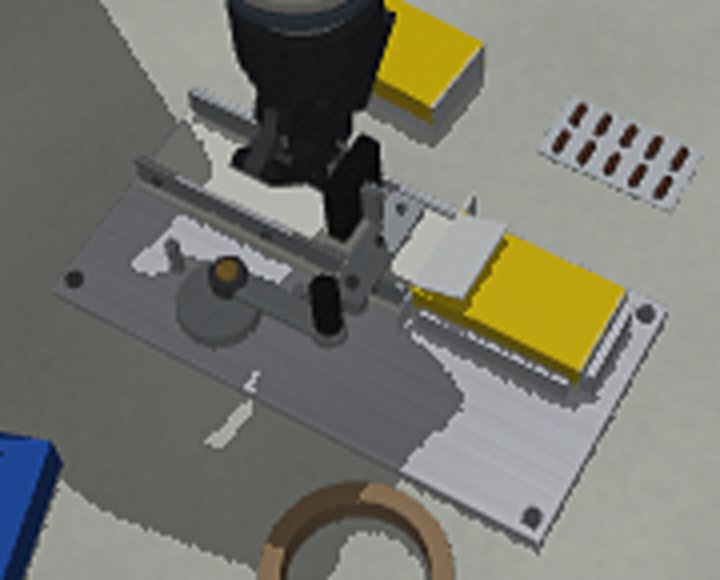

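Run:
```python
from h import *
f=lambda u,v:ray("side",(215+u/4,150+v/4),88)[:2]
g=lambda u,v:ray("scene",(170+u/4,165+v/4),88)[:2]
a,b=f(552,152),f(349,152);print(a,b,np.linalg.norm(b-a))
a,b=g(202,58),g(371,138);print(a,b,np.linalg.norm(b-a))
```

```text
[476.50115007 -33.81029904] [585.94016274 -21.8400785 ] 110.09170574481077
[474.83060898  -2.34142889] [584.63843878  12.6546055 ] 110.82707491381358
```

```bash
python3 -m inch '[{"gripper":0,"tx":0.004,"ty":0,"tz":0,"spin":0},{"gripper":0,"tx":0.01,"ty":0,"tz":0,"spin":0},{"gripper":0,"tx":0.02,"ty":0,"tz":0,"spin":0},{"gripper":0,"tx":0.03,"ty":0,"tz":0,"spin":0},{"gripper":0,"tx":0.03,"ty":0,"tz":-0.02,"spin":0},{"gripper":0,"tx":0,"ty":0,"tz":-0.04,"spin":0},{"gripper":0,"tx":0,"ty":0,"tz":-0.04,"spin":0},{"gripper":0,"tx":0,"ty":0,"tz":-0.04,"spin":0}]'
python3 - <<'E'
from rig import *
import cv2,numpy as np
for n in["scene","side","wrist"]:
    f=grab_frame(n);a=f["pixels"][:,:,::-1]
    cv2.imwrite(f"pics/{n}14.png",a if n=="wrist" else cv2.resize(a[165:310,170:350] if n=="scene" else a[150:245,215:370],None,fx=4,fy=4,interpolation=2))
s=sense();print(s["eef_pos"],s["tcp_rot"],s["contact_force"])
E
```

```text
clock: 22.2
eef_pos: [478.1, -22.7, 199.9]
tcp_rot: [-3.142, 0.001, -3.002]
contact_force: [1.4, -0.2, -0.2]
opening: -0.002
[480.40052137 -22.76040884 200.92094238] [-3.14041842  0.0066543  -3.00199157] [ 0.3178642  -0.13792824 -0.03210957]
```

View pics/side14.png

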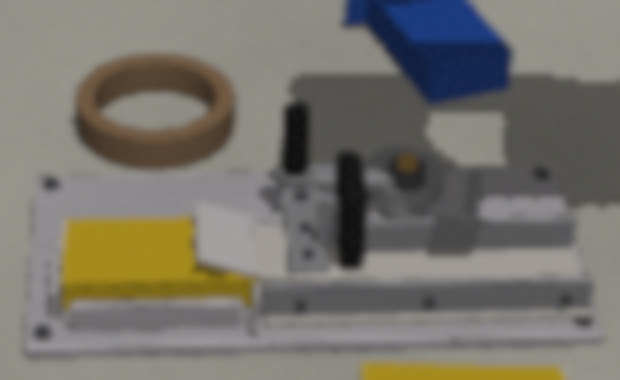

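View pics/scene14.png

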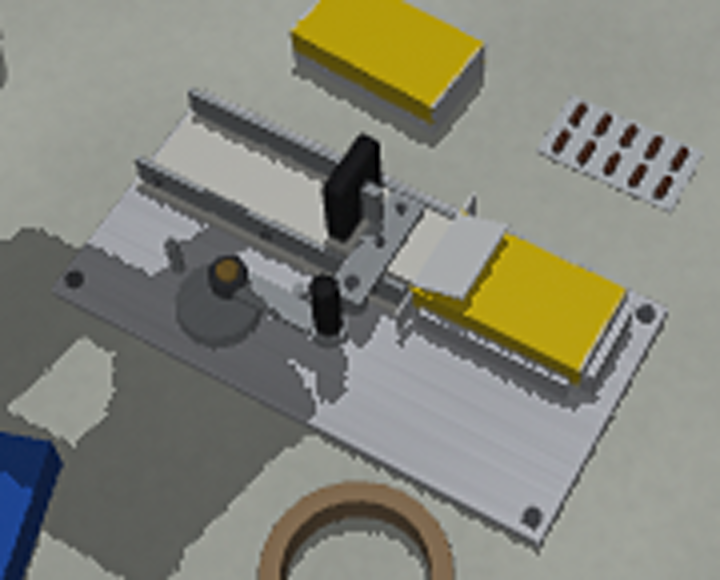

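View pics/wrist14.png

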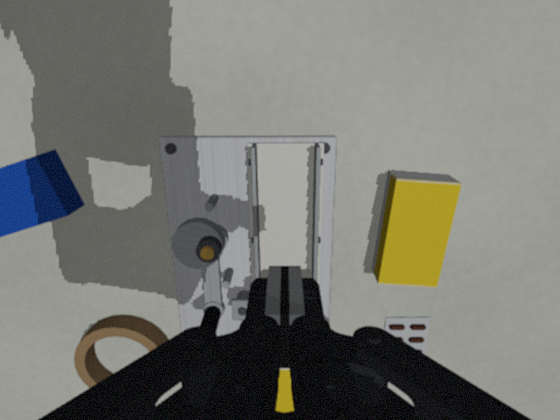

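The slide is at a hard stop: the reaction rose from 2.6 to 16 N with no further motion. The lever, carton and bystanders look unchanged, so I'm handing in.

```bash
python3 -c "
from rig import *
print(sign_off())"
```

```text
the job is handed in; nothing more can be done
None
```

I swung the lever to its forward stop first, then pushed the slide home by its black pad. The job was handed in at about 22 s of the 54 s allowed. I had no direct view inside the carton, so that the packs are wholly in is inferred from the slide being at its stop.

**Lever:**
- I swung it with the fingertips in two strokes. Joint 6 came near its limit after the first 20°, so I lifted off, turned the gripper half a turn and carried on.
- At the stop pin the reaction reached 12.6 N with almost no further movement. The camera put the lever at 8–9° in the world frame, against 8.0° for the jig's forward axis.

**Slide:**
- I pushed with the shut fingers until it stopped. The reaction rose from 2.6 to 16 N without any motion.
- The camera measured about 110.5 mm of travel. That fits the 115 mm end stop only if the slide started about 4.5 mm forward, within its stated 0–5 mm. I did not measure its start position separately.

**Last look:** No pack was visible in the channel any more. In the last pictures the carton looked seated, the lever was still at its forward stop, and the full carton, spare pack, tape roll and blue look-alikes looked unmoved. The gripper was clear above the jig.

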